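Find and press the hidden catch of the spice chest

ROBOT

A 6-joint arm with a two-finger parallel gripper is mounted at the origin on the work surface. World frame = base frame: x ahead of the robot, y to its left, z up, the work surface at z = 0. Lengths are in mm, angles in degrees, forces in N, time in s.
With the tool pointing down it reaches from about 350 to 725 mm from the base axis. Payload 4.3 kg.
Tool frame: the origin (TCP) lies midway between the tips of the shut fingers; the grasp point (between the pads) lies 19 mm behind it; z points along the fingers, y is the line along which they close (so a half turn about z gives the same grasp; the last joint's range is limited). The gripper opens to 85 mm and grips with 20 to 120 N. Pads are 22 mm wide; open, the fingers measure 114 mm over their backs; the gripper's body (76 mm by 85 mm) begins 54 mm behind the grasp point. The pads swing forward as they close: fully open they stand 13 mm farther back than shut.
Start: joints at [61.06, 21.618, 4.641, 73.018, 0, 83.68], TCP at [221.17, 530.805, 205.629] pointing down, gripper open.
Joint ranges: [-156.06, 156.06], [-48.1, 94.91], [-58.44, 69.94], [-101.28, 121.22], [-78.64, 73.56], [-180, 180]. Speed limits (degrees/s): [147.25, 147.25, 180, 180, 180, 180].

INTERFACE

Orientations are given as a 3x3 rotation matrix whose columns are the frame's x, y, z axes.
In Python, from bench import observe, get_image, close_job gives the robot as it stands.
- The arm moves only by the shell command python3 -m pendant 'ROWS' [FORCE]. ROWS is JSON, a list that holds one entry, the list of rows, each a list of 7 numbers: the shift along the world's x, y, z in m, then the turn, a rotation vector about the world's x, y, z in rad, then the finger opening in m, from 0 to 0.0854. A call has 1 to 10 rows; each row is the pose to reach, as a shift and turn from the pose commanded when the call began; what a row does not reach only later rows make up. A row lasts 1/12 s, in which the tool goes at most 41.7 mm and 7.16 degrees, less where a joint would pass 70% of its speed; a pose out of reach is approached as far as the arm can. A call with a gripper value outside its range is refused whole. The fingers move at their own pace and stop on an object; FORCE is the grip in N (left out, the last holds). Time passes only in rows, so rows that repeat a pose let the fingers close. It gives the time, the measured TCP pose, the force, the opening and the grip force at its end, in the units of the state.
- observe(): the state, without advancing time (a new reading comes with each control period).
- get_image(name): name is "scene" or "top" or "wrist"; returns a dict with "color" (400x640x3 uint8, red, green, blue), "fx", "fy", "cx", "cy" (pixels), "rvec" (rotation vector, rad) and "tvec" (3), from world to camera coordinates, as OpenCV has them. Camera axes: x right, y down, z forward; pixel columns grow to the right and rows downward; lengths in mm; the calibration is good to about 2 mm. A picture is of the moment at which its call begins. There is no depth.
- close_job(): hands the job in; it is judged then, once.
The state is a dict: "time": time; "q": joint angles; "qvel": joint speeds; "tau": joint torques, N m; "eef_pos": TCP position; "eef_rot": TCP orientation; "wrist_force": force on the tool from outside, world axes, zero at the start; "wrist_torque": the same for the moment, N m; "finger_gap": opening from 0.0 (shut) to 1.0 (fully open); "gripper_force": force on a finger pad.
Only numpy, scipy, OpenCV 4.12 (cv2) and the standard library are available. Lean on these libraries where they do the work, as an engineer would, in place of code of your own. Each camera call takes 0.05 s, during which the arm holds its last target. There are 200 camera calls.

TASK

One of the six wooden plates in the top of the white spice chest is a hidden catch; they all look alike, so feel for it by pressing the plates with your closed fingertips until one gives. Push that plate all the way in, so that the drawer pops ajar and stays ajar, then take your hand away. Do not touch the drawer itself, and leave the pots, jars, mug and bowl standing where they are.

Things in the scene. Friction and masses are not known exactly. Their poses are not given: they have to be found in the camera images.
- chest: low white spice chest, fixed, 210 (x) x 250 (y) x 85 high. Origin: centre of underside. Its -x side (front, drawer) faces the robot; z up. Flat top: white frame 85 above the worktop with six 56 square openings, two rows of three, 6 wide strips between; in each a pale wooden plate 54 square, its face 2 below the frame. Behind them an 81 deep ledge carries two pots.
- catch (a joint): travel of the one wooden plate that is the hidden catch: 0 at rest (level with the others), 0.008 m fully in. It gives straight down under about 4 N, a little more if pressed fast, and stays where it is left. Which of the six plates it is changes from run to run and cannot be seen; the other five are rigid.
- drawer: pale wooden drawer without handle in the chest's front, its face 226 wide x 40 high. Origin: on its front's back face at worktop height, 93 in front of the chest's origin when shut. Driven by the catch, it slides out along the chest's -x by 2.5 times the catch's travel, 20 when the catch is fully in.
- plate1 (a point): centre of the upper face (at rest) of the wooden plate at x = -66, y = 62 in the chest's frame, 83 above the worktop; fixed to the chest
- plate2 (a point): centre of the upper face (at rest) of the wooden plate at x = -66, y = 0 in the chest's frame, 83 above the worktop; fixed to the chest
- plate3 (a point): centre of the upper face (at rest) of the wooden plate at x = -66, y = -62 in the chest's frame, 83 above the worktop; fixed to the chest
- plate4 (a point): centre of the upper face (at rest) of the wooden plate at x = -4, y = 62 in the chest's frame, 83 above the worktop; fixed to the chest
- plate5 (a point): centre of the upper face (at rest) of the wooden plate at x = -4, y = 0 in the chest's frame, 83 above the worktop; fixed to the chest
- plate6 (a point): centre of the upper face (at rest) of the wooden plate at x = -4, y = -62 in the chest's frame, 83 above the worktop; fixed to the chest
- salt_pot: low white salt pot with steel cap, 40 dia x 42 high, on the chest's rear ledge. Origin: centre of its underside. To be left alone.
- pepper_pot: low blue pepper pot with steel cap, 40 dia x 42 high, on the chest's rear ledge. Origin: centre of its underside. To be left alone.
- jar_red: spice jar with red cap, 42 dia x 90 high, beside the chest. Origin: centre of its underside. To be left alone.
- jar_yellow: spice jar with yellow cap, 42 dia x 90 high, beside the chest. Origin: centre of its underside. To be left alone.
- jar_green: spice jar with green cap, 42 dia x 90 high, beside the chest. Origin: centre of its underside. To be left alone.
- mug: blue mug, 76 dia x 85 high, beside the chest. Origin: centre of its underside. To be left alone.
- bowl: white bowl, 100 dia x 45 high, beside the chest. Origin: centre of its underside. To be left alone.

How it is judged (in metres and radians):
On the way:
1. the hidden catch has been pushed all the way in (value of joint catch above 0.0065 m), for 0.2 s.
At the end, for the whole second after the job is handed in: The catch plate is in by at least 6.5 mm of its 8 mm, the drawer stands out by at least 15 mm and is still, and every pot, jar, mug and bowl stands upright within 20 mm of where it was (value of joint catch above 0.0065 m and x of drawer in the frame of chest below -0.108 m and linear speed of drawer below 0.01 m/s and distance of each of salt_pot, pepper_pot, jar_red, jar_yellow, jar_green, mug, bowl from where it was at the start of the episode below 0.02 m and angle between each of salt_pot, pepper_pot, jar_red, jar_yellow, jar_green, mug, bowl's own z axis and vertical below 0.2 rad); the robot touches nothing.
It fails at once if the drawer itself was pulled or pushed by the robot (contact force between any of the fingers, the arm and drawer above 0.5 N).
It fails at once if a pot, jar, the mug or the bowl was lifted, shifted by more than 20 mm or tipped over (distance of any of salt_pot, pepper_pot, jar_red, jar_yellow, jar_green, mug, bowl from where it was at the start of the episode above 0.02 m or angle between any of salt_pot, pepper_pot, jar_red, jar_yellow, jar_green, mug, bowl's own z axis and vertical above 0.4 rad).
It also fails if it takes over 58 s, if anything falls off the work surface, if the arm or the gripper's body presses on something with over 40 N, if the wrist force passes 120 N, or if a joint passes its speed limit or range.

## Working session

There is one attempt and no reset: what is moved stays moved. The work goes in short steps, Python scripts to look and compute and a shell command to move; the robot and the scene stay as the last step left them, time stands still between calls to the robot, and variables do not carry over. Pictures are saved under pics/ and viewed, at most 10 in all, crops included, and the job is handed in when it is done.

```bash
mkdir -p pics; python3 - <<'E'
from bench import *
import cv2
for n in("top","scene"):
    d=get_image(n);cv2.imwrite(f"pics/{n}0.png",d["color"][:,:,::-1]);print(n,d["fx"],d["cx"],d["cy"],d["rvec"],d["tvec"])
s=observe();print(s["time"],s["eef_pos"],s["eef_rot"],s["wrist_force"])
E
```

```text
top 464.05907687953646 325.96310754063137 198.990637300866 [ 2.16695679 -2.14258416  0.13498768] [  28.40457832  593.54637138 1039.74310643]
scene 518.6063302456288 322.6202602765903 199.70201600150304 [ 2.33262417  1.18581572 -0.32060678] [-364.44636646 -331.72853222 1285.7638382 ]
0.1 [220.84332195 530.22107889 204.75486022] [[-9.23066271e-01  3.84639910e-01 -8.93587127e-04]
 [ 3.84640893e-01  9.23064898e-01 -1.60546055e-03]
 [ 2.07314708e-04 -1.82565663e-03 -9.99998312e-01]] [-0.19555408  0.0609682  -0.28646124]
```

View pics/top0.png

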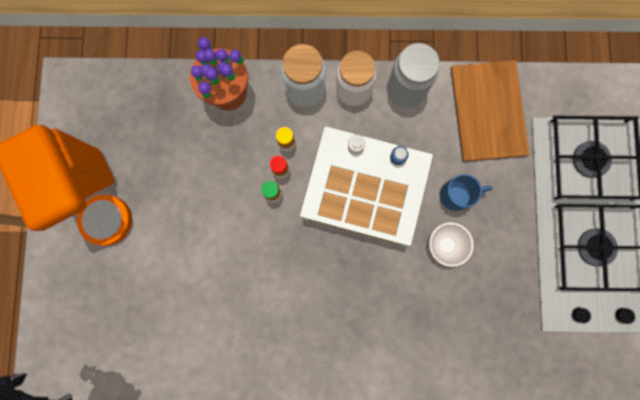

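View pics/scene0.png

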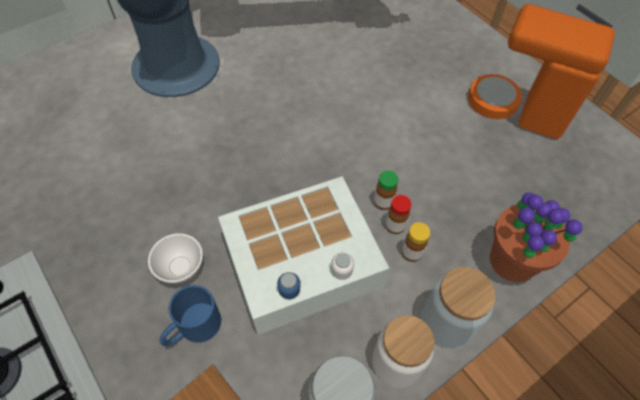

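The top picture shows the plates at about (333,206), (361,213), (388,220) in the front row and (340,180), (367,187), (395,193) in the rear row. The jars are to the left, and the mug and bowl to the right. The scene picture shows the same plates from behind. I'll refine the centroids and fit the chest pose.

```bash
cat > fit.py <<'E'
from bench import *
import cv2,numpy as np
from scipy.optimize import least_squares
G={"top":[(333,206),(361,213),(388,220),(340,180),(367,187),(395,193)],"scene":[(321,203),(289,211),(257,222),(332,230),(300,240),(267,250)]}
P=np.array([[x,y,83.] for x in(-66,-4) for y in(62,0,-62)])
C={}
for n in G:
    d=get_image(n);hsv=cv2.cvtColor(d["color"],cv2.COLOR_RGB2HSV)
    m=((hsv[...,1]>70)&(hsv[...,0]<25)).astype(np.uint8)
    _,_,st,ce=cv2.connectedComponentsWithStats(m,connectivity=4)
    ce=ce[st[:,4]>150]
    uv=np.array([ce[np.argmin(((ce-g)**2).sum(1))] for g in G[n]])
    K=np.array([[d["fx"],0,d["cx"]],[0,d["fy"],d["cy"]],[0,0,1]])
    C[n]=(uv,K,np.array(d["rvec"]),np.array(d["tvec"]));print(n,(uv-G[n]).round(1).tolist())
def W(p):
    c,s=np.cos(p[2]),np.sin(p[2]);return P@np.array([[c,-s,0],[s,c,0],[0,0,1]]).T+[p[0],p[1],0]
def res(p,ns): return np.concatenate([(cv2.projectPoints(W(p),C[n][2],C[n][3],C[n][1],None)[0][:,0]-C[n][0]).ravel() for n in ns])
for ns in(["top"],["scene"],["top","scene"]):
    r=least_squares(lambda p:res(p,ns),[500,0,0],x_scale=[100,100,1]);print(ns,r.x.round(2),np.degrees(r.x[2]),abs(r.fun).max())
print(W(r.x).round(1))
s=observe();print(s["eef_pos"])
E
python3 fit.py
```

```text
top [[-1.1, 0.1], [-2.0, 0.3], [-1.8, 0.5], [-0.9, -0.6], [-0.9, -0.5], [-2.0, 0.6]]
scene [[-1.7, -0.6], [-0.6, 1.8], [-0.2, 1.4], [-0.1, -0.7], [0.1, 0.3], [0.6, 1.6]]
['top'] [ 6.2033e+02 -5.4950e+01 -2.5000e-01] -14.377330805959803 0.1119018002648886
['scene'] [ 6.194e+02 -5.387e+01 -2.500e-01] -14.417772467631533 0.13768513203160637
['top', 'scene'] [ 6.1984e+02 -5.4350e+01 -2.5000e-01] -14.404175740835246 0.4241494247524429
[[ 571.3   22.1   83. ]
 [ 555.9  -37.9   83. ]
 [ 540.5  -98.    83. ]
 [ 631.4    6.7   83. ]
 [ 616.   -53.4   83. ]
 [ 600.5 -113.4   83. ]]
[220.95441108 530.42941635 205.04519253]
```

```bash
python3 -m pendant '[[[0.023,-0.033,0,0,0,0,0],[0.046,-0.066,0,0,0,0,0],[0.069,-0.099,0,0,0,0,0],[0.092,-0.132,0,0,0,0,0],[0.115,-0.165,0,0,0,0,0],[0.138,-0.198,0,0,0,0,0],[0.161,-0.231,0,0,0,0,0],[0.184,-0.264,0,0,0,0,0],[0.207,-0.297,0,0,0,0,0],[0.230,-0.330,0,0,0,0,0]]]'
python3 -m pendant '[[[0.023,-0.033,0,0,0,0,0],[0.046,-0.066,0,0,0,0,0],[0.069,-0.099,0,0,0,0,0],[0.092,-0.132,0,0,0,0,0],[0.115,-0.165,-0.02,0,0,0,0],[0.120,-0.178,-0.055,0,0,0,0],[0.120,-0.178,-0.09,0,0,0,0],[0.120,-0.178,-0.100,0,0,0,0],[0.120,-0.178,-0.100,0,0,0,0],[0.120,-0.178,-0.100,0,0,0,0]]]'
```

```text
time: 1.03
eef_pos: [451.8, 199.0, 205.6]
eef_rot: [[-0.923, 0.385, 0.0], [0.385, 0.923, 0.0], [0.0, 0.0, -1.0]]
wrist_force: [1.1, -0.0, 0.8]
finger_gap: -0.002
gripper_force: 0.0
time: 1.87
eef_pos: [570.6, 23.4, 106.1]
eef_rot: [[-0.923, 0.384, -0.001], [0.384, 0.923, 0.0], [0.001, -0.0, -1.0]]
wrist_force: [0.5, -0.0, 0.5]
finger_gap: -0.002
gripper_force: 0.0
```

```bash
python3 -m pendant '[[[0,0,-0.010,0,0,0,0],[0,0,-0.018,0,0,0,0],[0,0,-0.020,0,0,0,0],[0,0,-0.021,0,0,0,0],[0,0,-0.022,0,0,0,0],[0,0,-0.023,0,0,0,0],[0,0,-0.024,0,0,0,0],[0,0,-0.025,0,0,0,0],[0,0,-0.025,0,0,0,0],[0,0,-0.025,0,0,0,0]]]'
```

```text
time: 2.7
eef_pos: [571.2, 22.8, 80.6]
eef_rot: [[-0.923, 0.385, 0.0], [0.385, 0.923, 0.0], [0.0, 0.0, -1.0]]
wrist_force: [-0.4, -0.0, -0.3]
finger_gap: 0.003
gripper_force: 0.0
```

```bash
python3 -m pendant '[[[0,0,-0.001,0,0,0,0],[0,0,-0.001,0,0,0,0]]]'; python3 -m pendant '[[[0,0,-0.001,0,0,0,0],[0,0,-0.001,0,0,0,0]]]'; python3 -m pendant '[[[0,0,-0.001,0,0,0,0],[0,0,-0.001,0,0,0,0]]]'
```

```text
time: 2.87
eef_pos: [571.2, 22.8, 79.5]
eef_rot: [[-0.923, 0.385, 0.0], [0.385, 0.923, 0.0], [0.0, 0.0, -1.0]]
wrist_force: [-0.7, 0.5, 0.0]
finger_gap: -0.0
gripper_force: 0.0
time: 3.03
eef_pos: [571.1, 22.8, 78.5]
eef_rot: [[-0.923, 0.385, -0.0], [0.385, 0.923, 0.0], [0.0, 0.0, -1.0]]
wrist_force: [-0.6, 0.7, 0.1]
finger_gap: 0.001
gripper_force: 0.0
time: 3.2
eef_pos: [571.1, 22.8, 77.5]
eef_rot: [[-0.923, 0.385, -0.0], [0.385, 0.923, 0.0], [0.0, -0.0, -1.0]]
wrist_force: [-0.7, -0.3, 0.8]
finger_gap: -0.002
gripper_force: 0.0
```

```bash
python3 - <<'E'
from bench import *
import cv2
d=get_image("scene");c=d["color"][130:350,190:450,::-1];cv2.imwrite("pics/s1.png",cv2.resize(c,None,fx=2.6,fy=2.6,interpolation=cv2.INTER_CUBIC))
E
```

```text
(no output)
```

View pics/s1.png

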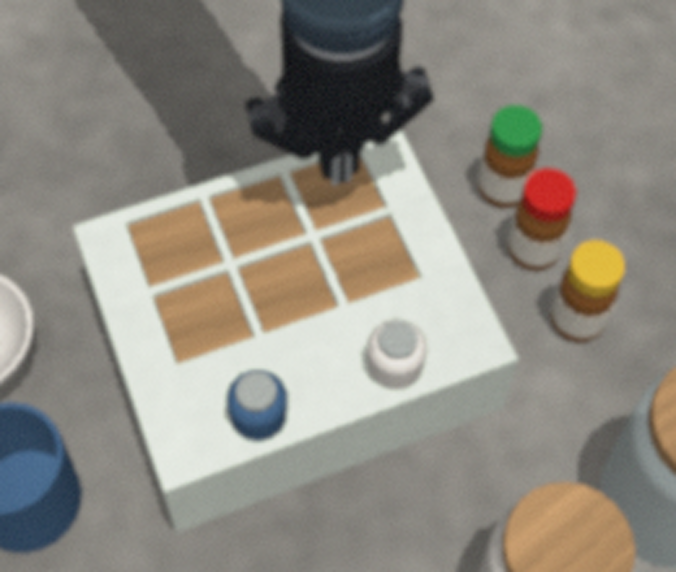

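The crop shows the closed fingertips over plate 1 at about (342,182). They still look slightly above it, with no contact force, so I'll keep descending gently.

```bash
for i in 1 ; do python3 -m pendant '[[[0,0,-0.001,0,0,0,0],[0,0,-0.001,0,0,0,0]]]'; python3 -m pendant '[[[0,0,-0.001,0,0,0,0],[0,0,-0.001,0,0,0,0]]]'; python3 -m pendant '[[[0,0,-0.001,0,0,0,0],[0,0,-0.001,0,0,0,0]]]';  python3 -m pendant '[[[0,0,-0.001,0,0,0,0],[0,0,-0.001,0,0,0,0]]]';done | grep -E "pos|wrist"
```

```text
eef_pos: [571.1, 22.8, 76.5]
wrist_force: [-0.5, -1.4, 0.1]
eef_pos: [571.1, 22.8, 75.4]
wrist_force: [-0.3, 0.6, -0.8]
eef_pos: [571.0, 22.8, 74.4]
wrist_force: [0.5, -0.5, -0.2]
eef_pos: [571.1, 22.8, 73.4]
wrist_force: [0.4, -0.3, 0.3]
```

```bash
python3 - <<'E'
from bench import *
import cv2,numpy as np
a=[]
for n,(r,c) in {"scene":(140,200),"top":(120,270)}.items():
    d=get_image(n);i=d["color"][r:r+140,c:c+190,::-1];a.append(cv2.resize(i,None,fx=4,fy=4,interpolation=cv2.INTER_CUBIC)[:,:760])
    K=np.array([[d["fx"],0,d["cx"]],[0,d["fy"],d["cy"]],[0,0,1]])
    for z in(73.,83.,93):print(n,z,(cv2.projectPoints(np.array([[571.,22.8,z]]),d["rvec"],d["tvec"],K,None)[0].ravel()-[c,r])*4)
cv2.imwrite("pics/s2.png",a[0]);cv2.imwrite("pics/t2.png",a[1])
E
```

```text
scene 73.0 [477.15006448 261.20538157]
scene 83.0 [477.37214129 250.19921103]
scene 93 [477.59807846 239.00171972]
top 73.0 [245.3078011  347.52677983]
top 83.0 [245.49171373 345.5458115 ]
top 93 [245.67920364 343.52631138]
```

View pics/s2.png

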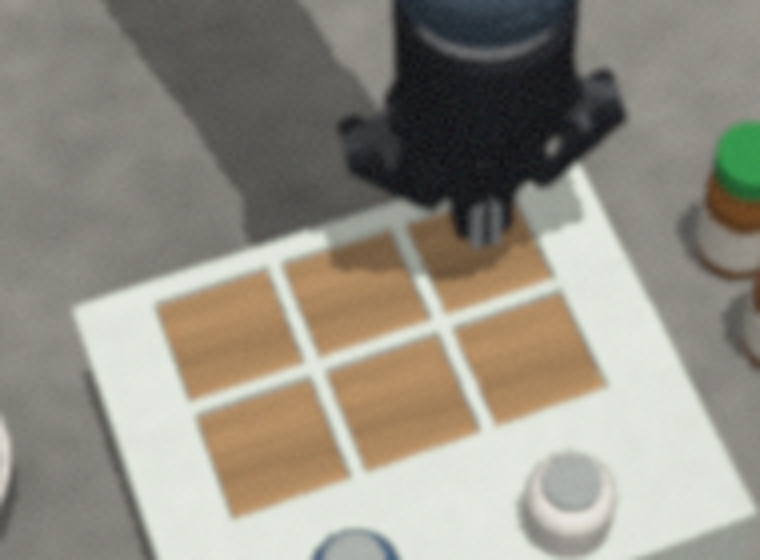

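View pics/t2.png

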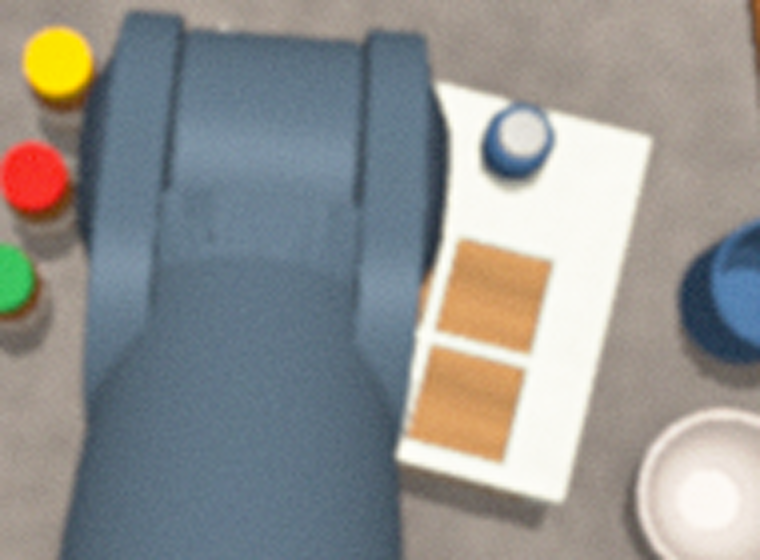

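Here the drawer is still shut, and the tips (about (485,243)) still hover above plate 1. The tip must sit higher than reported, so I'll continue by touch.

```bash
(python3 -m pendant '[[[0,0,-0.001,0,0,0,0],[0,0,-0.0015,0,0,0,0],[0,0,-0.0015,0,0,0,0]]]'; python3 -m pendant '[[[0,0,-0.001,0,0,0,0],[0,0,-0.0015,0,0,0,0],[0,0,-0.0015,0,0,0,0]]]'; python3 -m pendant '[[[0,0,-0.001,0,0,0,0],[0,0,-0.0015,0,0,0,0],[0,0,-0.0015,0,0,0,0]]]'; python3 -m pendant '[[[0,0,-0.001,0,0,0,0],[0,0,-0.0015,0,0,0,0],[0,0,-0.0015,0,0,0,0]]]') | grep -E "pos|wrist"
```

```text
eef_pos: [571.1, 22.8, 72.0]
wrist_force: [-0.1, -0.5, 0.0]
eef_pos: [571.1, 22.8, 70.5]
wrist_force: [-0.4, 0.4, -1.3]
eef_pos: [571.1, 22.8, 69.0]
wrist_force: [-0.5, -0.0, 0.8]
eef_pos: [571.0, 22.8, 67.4]
wrist_force: [-0.2, -0.5, -0.1]
```

```bash
python3 - <<'E'
from bench import *
import cv2,numpy as np
s=observe();print(s["eef_pos"],s["q"],s["tau"],s["wrist_force"])
d=get_image("scene");i=cv2.resize(d["color"][150:290,250:350,::-1],None,fx=4,fy=4,interpolation=cv2.INTER_CUBIC)[:500]
w=get_image("wrist")["color"][:,:,::-1];w=cv2.resize(w,(400,250))
c=np.zeros((500,800,3),np.uint8);c[:,:400]=i;c[:250,400:]=w
cv2.imwrite("pics/s3.png",c)
E
```

```text
[571.02612817  22.82586755  67.44748602] [-4.07309918e+00  2.55888282e+01 -1.04386398e+01  5.39880742e+01
  4.71856802e-03  1.85441164e+01] [-3.21932443e-03 -4.72956991e+01  2.46296757e+01 -3.58086498e-02
 -6.98334156e-05  7.47693150e-06] [-0.16374255 -0.52225735 -0.12101859]
```

View pics/s3.png

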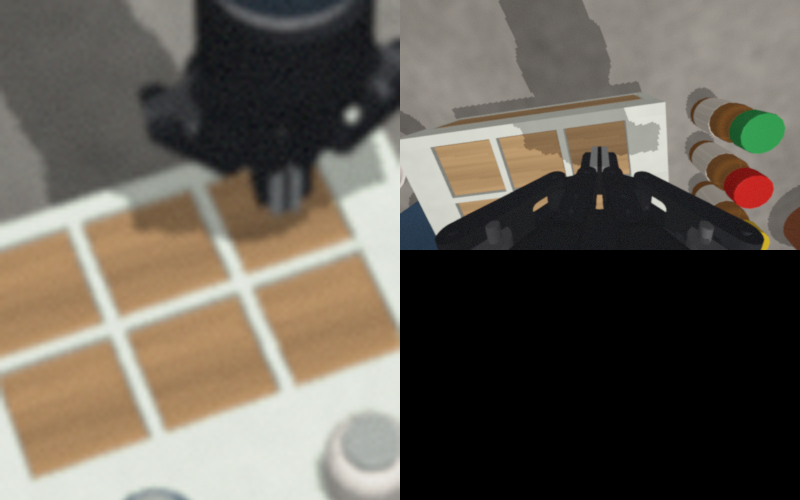

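The wrist view at right shows a wood strip in front of the chest, from about (435,125) to (640,95). The drawer may have started to open, so I'll check it at full resolution.

```bash
python3 - <<'E'
from bench import *
import cv2,numpy as np
w=get_image("wrist");d=get_image("top")
a=cv2.resize(w["color"][130:290,40:440,::-1],None,fx=2,fy=2)
t=cv2.resize(d["color"][190:260,320:420,::-1],None,fx=4,fy=4)[:280]
c=np.zeros((600,800,3),np.uint8);c[:320]=a;c[320:600,:400]=t
cv2.imwrite("pics/s4.png",c)
K=np.array([[w["fx"],0,w["cx"]],[0,w["fy"],w["cy"]],[0,0,1]])
def pr(P,q):
    k=np.array([[q["fx"],0,q["cx"]],[0,q["fy"],q["cy"]],[0,0,1]]);return cv2.projectPoints(np.array(P,float),q["rvec"],q["tvec"],k,None)[0][:,0]
th=np.radians(-14.4);R=np.array([[np.cos(th),-np.sin(th),0],[np.sin(th),np.cos(th),0],[0,0,1]])
f=lambda P:np.array(P,float)@R.T+[619.8,-54.4,0]
L=[[-105,125,85],[-105,-125,85],[-105,0,85],[-105,0,0],[-105,113,50],[-105,-113,50],[-125,0,50],[-115,0,50],[-105,0,50],[-66,62,83],[-66,0,83]]
for l,u,v in zip(L,(pr(f(L),w)-[40,130])*2,(pr(f(L),d)-[320,190])*4+[0,320]):print(l,u.round(),v.round())
E
```

```text
[-105, 125, 85] [772.  68.] [-82. 423.]
[-105, -125, 85] [-119.  195.] [358. 541.]
[-105, 0, 85] [313. 133.] [137. 482.]
[-105, 0, 0] [397.  78.] [129. 490.]
[-105, 113, 50] [696.  56.] [-58. 434.]
[-105, -113, 50] [ 32. 151.] [327. 537.]
[-125, 0, 50] [341.  45.] [125. 519.]
[-115, 0, 50] [349.  75.] [129. 502.]
[-105, 0, 50] [356. 105.] [134. 485.]
[-66, 62, 83] [558. 230.] [ 47. 385.]
[-66, 0, 83] [350. 257.] [155. 414.]
```

View pics/s4.png

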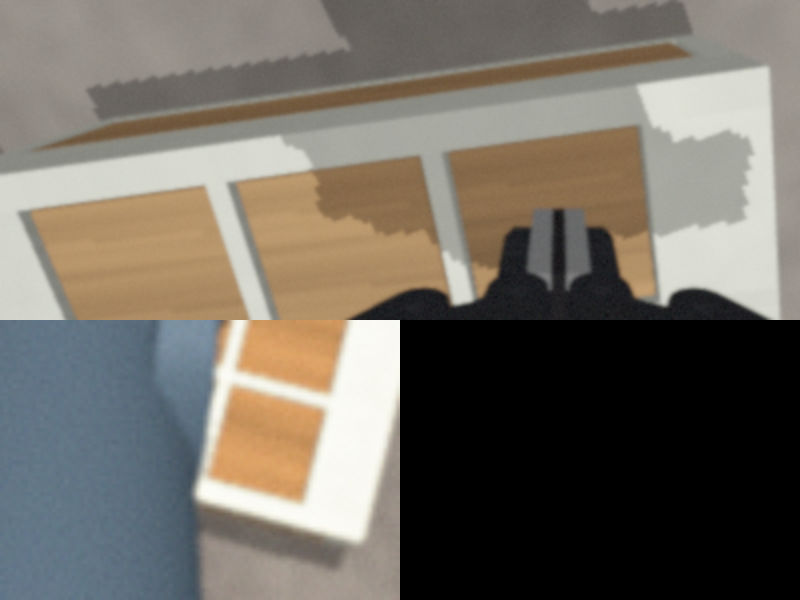

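The strip is the shut drawer's face seen obliquely: the front's bottom edge projects to (397,78), so it's flush. No contact yet, so I'll continue down.

```bash
(python3 -m pendant '[[[0,0,-0.001,0,0,0,0],[0,0,-0.002,0,0,0,0],[0,0,-0.002,0,0,0,0]]]'; python3 -m pendant '[[[0,0,-0.001,0,0,0,0],[0,0,-0.0015,0,0,0,0],[0,0,-0.0015,0,0,0,0]]]'; python3 -m pendant '[[[0,0,-0.001,0,0,0,0],[0,0,-0.0015,0,0,0,0],[0,0,-0.0015,0,0,0,0]]]') | grep -E "pos|wrist"
python3 - <<'E'
from bench import *
import cv2,numpy as np
s=observe();p=s["eef_pos"];R=np.array(s["eef_rot"])
w=get_image("wrist")
K=np.array([[w["fx"],0,w["cx"]],[0,w["fy"],w["cy"]],[0,0,1]])
for dx in(-11,0,11):
  for dz in(-20,-10,0):
    print(dx,dz,((cv2.projectPoints(np.array([p+R@[dx,0,dz]]),w["rvec"],w["tvec"],K,None)[0].ravel()-[40,130])*2).round())
E
```

```text
eef_pos: [571.0, 22.8, 65.4]
wrist_force: [0.2, -0.4, -0.5]
eef_pos: [571.1, 22.8, 64.0]
wrist_force: [-0.7, 0.7, -0.0]
eef_pos: [571.0, 22.8, 62.5]
wrist_force: [-0.9, -0.1, -0.1]
-11 -20 [560. 270.]
-11 -10 [560. 253.]
-11 0 [560. 239.]
0 -20 [560. 235.]
0 -10 [560. 220.]
0 0 [560. 207.]
11 -20 [560. 199.]
11 -10 [560. 186.]
11 0 [560. 174.]
```

```bash
(python3 -m pendant '[[[0,0,-0.001,0,0,0,0],[0,0,-0.0015,0,0,0,0],[0,0,-0.0015,0,0,0,0]]]'; python3 -m pendant '[[[0,0,-0.001,0,0,0,0],[0,0,-0.0015,0,0,0,0],[0,0,-0.0015,0,0,0,0]]]'; python3 -m pendant '[[[0,0,-0.001,0,0,0,0],[0,0,-0.0015,0,0,0,0],[0,0,-0.0015,0,0,0,0]]]') | grep -E "pos|wrist"
python3 - <<'E'
from bench import *
import cv2,numpy as np
w=get_image("wrist");d=get_image("scene")
c=np.zeros((600,800,3),np.uint8);c[:320]=cv2.resize(w["color"][130:290,40:440,::-1],None,fx=2,fy=2);c[320:600,:400]=cv2.resize(d["color"][170:240,270:370,::-1],None,fx=4,fy=4)
cv2.imwrite("pics/s5.png",c)
E
```

```text
eef_pos: [571.1, 22.8, 61.0]
wrist_force: [0.1, -0.6, 0.5]
eef_pos: [571.0, 22.8, 59.5]
wrist_force: [-0.2, -0.1, -0.1]
eef_pos: [571.0, 22.8, 58.0]
wrist_force: [0.5, -0.3, 0.8]
```

View pics/s5.png

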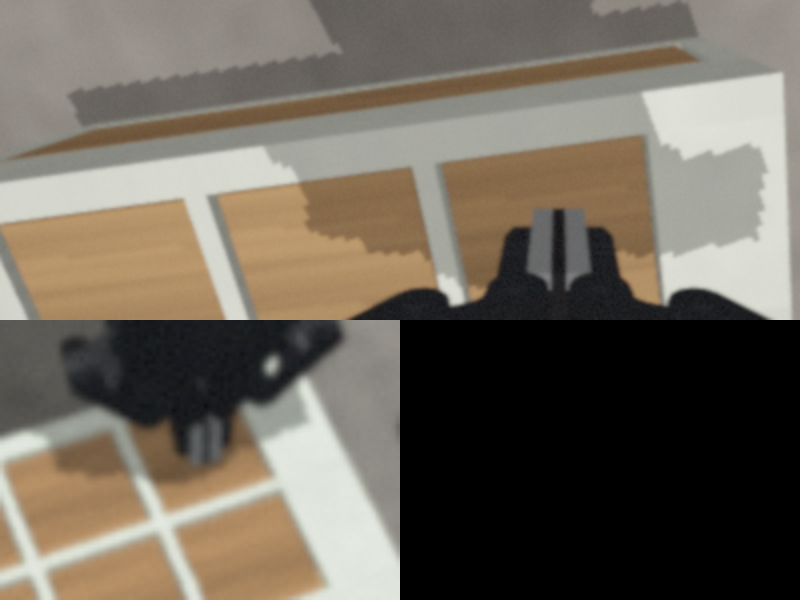

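```bash
python3 - <<'E'
from bench import *
import cv2,numpy as np
s=observe();p=s["eef_pos"];R=np.array(s["eef_rot"])
w=get_image("wrist");d=get_image("scene")
def cam(q):
    K=np.array([[q["fx"],0,q["cx"]],[0,q["fy"],q["cy"]],[0,0,1]]);A=cv2.Rodrigues(np.array(q["rvec"]))[0];return K,A,np.array(q["tvec"])
def ray(q,u):
    K,A,t=cam(q);v=A.T@np.linalg.inv(K)@[u[0],u[1],1];return -A.T@t,v/np.linalg.norm(v)
def tri(a,b):
    M=[];y=[]
    for o,v in(a,b):
        N=np.eye(3)-np.outer(v,v);M.append(N);y.append(N@o)
    x=np.linalg.lstsq(np.vstack(M),np.hstack(y),rcond=None)[0];return x,[np.linalg.norm(N@x-Y) for N,Y in zip(M,y)]
wr=ray(w,(40+559/2,130+209/2));sr=ray(d,(270+205/4,170+143/4))
x,e=tri(wr,sr);print("tip",x,e,"rel tool",R.T@(x-p));print("p",p,"cams",wr[0],sr[0],"wrist cam rel",R.T@(wr[0]-p))
for z in(73,83,93):
  print(z,[(o+v*(z-o[2])/v[2]).round(1) for o,v in(wr,sr)])
# check wrist vs chest
K,A,t=cam(w)
th=np.radians(-14.4);C=np.array([[np.cos(th),-np.sin(th),0],[np.sin(th),np.cos(th),0],[0,0,1]])
P=np.array([[-105,125,85],[-94,34,85],[-94,90,85],[-94,-28,85]],float)@C.T+[619.8,-54.4,0]
print((cv2.projectPoints(P,A,t,K,None)[0][:,0]-[40,130])*2)
E
```

```text
tip [569.60321244  25.6688499   66.27946242] [np.float64(2.37234943816026), np.float64(2.3723494381599908)] rel tool [ 2.54012809  2.0620056  -8.17634165]
p [571.15480888  22.78888795  58.10296879] cams [504.98215134  49.59738008 225.29625285] [ 983.47471525 -289.82770351  919.14689114] wrist cam rel [  71.39706802   -0.6978919  -167.19175134]
73 [array([565.6,  24.8,  73. ]), array([574. ,  25.2,  73. ])]
83 [array([561.7,  26.4,  83. ]), array([578.8,  21.5,  83. ])]
93 [array([557.7,  28. ,  93. ]), array([583.7,  17.8,  93. ])]
[[786.263918    73.97864217]
 [435.94070717 165.38715954]
 [650.40211035 135.58373482]
 [205.76584094 197.37426395]]
```

Triangulating the 22 mm pads from both cameras puts the real tips about 26 mm above the nominal TCP, roughly at z ≈ 85. Contact should therefore come within a few mm.

```bash
(python3 -m pendant '[[[0,0,-0.001,0,0,0,0],[0,0,-0.001,0,0,0,0]]]'; python3 -m pendant '[[[0,0,-0.001,0,0,0,0],[0,0,-0.001,0,0,0,0]]]'; python3 -m pendant '[[[0,0,-0.001,0,0,0,0],[0,0,-0.001,0,0,0,0]]]';  python3 -m pendant '[[[0,0,-0.001,0,0,0,0],[0,0,-0.001,0,0,0,0]]]') | grep -E "pos|wrist"
```

```text
eef_pos: [571.4, 22.8, 57.4]
wrist_force: [-0.9, -0.3, 1.2]
eef_pos: [571.4, 22.8, 57.3]
wrist_force: [-3.6, 0.4, 8.4]
eef_pos: [571.4, 22.8, 57.3]
wrist_force: [-5.7, 0.2, 14.9]
eef_pos: [571.5, 22.8, 57.3]
wrist_force: [-7.5, 0.2, 20.8]
```

Plate 1 is rigid: contact at reported z = 57.3, about 6 N/mm. On to plate 2.

```bash
python3 -m pendant '[[[0,0,0.012,0,0,0,0],[-0.008,-0.030,0.012,0,0,0,0],[-0.0154,-0.060,0.012,0,0,0,0],[-0.0154,-0.060,0.012,0,0,0,0],[-0.0154,-0.060,0.006,0,0,0,0],[-0.0154,-0.060,0.004,0,0,0,0],[-0.0154,-0.060,0.003,0,0,0,0],[-0.0154,-0.060,0.002,0,0,0,0],[-0.0154,-0.060,0.001,0,0,0,0],[-0.0154,-0.060,0.001,0,0,0,0]]]'|grep -E "pos|wrist"
```

```text
eef_pos: [555.6, -37.0, 57.3]
wrist_force: [-8.1, -2.3, 20.8]
```

Plate 2 is rigid. Next is plate 3.

```bash
python3 -m pendant '[[[0,0,0.012,0,0,0,0],[-0.008,-0.030,0.012,0,0,0,0],[-0.0154,-0.060,0.012,0,0,0,0],[-0.0154,-0.060,0.012,0,0,0,0],[-0.0154,-0.060,0.006,0,0,0,0],[-0.0154,-0.060,0.004,0,0,0,0],[-0.0154,-0.060,0.003,0,0,0,0],[-0.0154,-0.060,0.002,0,0,0,0],[-0.0154,-0.060,0.001,0,0,0,0],[-0.0154,-0.060,0.001,0,0,0,0]]]'|grep -E "pos|wrist"
```

```text
eef_pos: [539.9, -95.8, 57.3]
wrist_force: [-6.1, 1.3, 14.3]
```

Plate 3 is rigid. For the rear row I'll press 10 mm forward of the plate centre, to keep the gripper body clear of the pots.

```bash
python3 -m pendant '[[[0,0,0.012,0,0,0,0],[0.025,-0.0065,0.012,0,0,0,0],[0.0505,-0.013,0.012,0,0,0,0],[0.0505,-0.013,0.012,0,0,0,0],[0.0505,-0.013,0.006,0,0,0,0],[0.0505,-0.013,0.003,0,0,0,0],[0.0505,-0.013,0.001,0,0,0,0],[0.0505,-0.013,0,0,0,0,0],[0.0505,-0.013,-0.001,0,0,0,0],[0.0505,-0.013,-0.001,0,0,0,0]]]'|grep -E "pos|wrist"
```

```text
eef_pos: [590.0, -108.9, 57.3]
wrist_force: [-6.0, 2.3, 15.7]
```

Plate 6 is rigid. Next is plate 5.

```bash
python3 -m pendant '[[[0,0,0.012,0,0,0,0],[0.008,0.030,0.012,0,0,0,0],[0.0154,0.060,0.012,0,0,0,0],[0.0154,0.060,0.012,0,0,0,0],[0.0154,0.060,0.006,0,0,0,0],[0.0154,0.060,0.003,0,0,0,0],[0.0154,0.060,0.001,0,0,0,0],[0.0154,0.060,0,0,0,0,0],[0.0154,0.060,0,0,0,0,0],[0.0154,0.060,0,0,0,0,0]]]'|grep -E "pos|wrist"
```

```text
eef_pos: [605.0, -49.6, 57.3]
wrist_force: [-7.2, 4.7, 19.9]
```

Plate 5 is rigid, so it should be plate 4.

```bash
python3 -m pendant '[[[0,0,0.012,0,0,0,0],[0.008,0.030,0.012,0,0,0,0],[0.0154,0.060,0.012,0,0,0,0],[0.0154,0.060,0.012,0,0,0,0],[0.0154,0.060,0.006,0,0,0,0],[0.0154,0.060,0.003,0,0,0,0],[0.0154,0.060,0.001,0,0,0,0],[0.0154,0.060,0,0,0,0,0],[0.0154,0.060,0,0,0,0,0],[0.0154,0.060,0,0,0,0,0]]]'|grep -E "pos|wrist"
```

```text
eef_pos: [621.3, 8.9, 54.7]
wrist_force: [0.6, -0.4, 0.2]
```

Plate 4 gives. Pushing it fully in.

```bash
python3 -m pendant '[[[0,0,-0.001,0,0,0,0],[0,0,-0.002,0,0,0,0],[0,0,-0.003,0,0,0,0],[0,0,-0.004,0,0,0,0],[0,0,-0.005,0,0,0,0],[0,0,-0.006,0,0,0,0],[0,0,-0.007,0,0,0,0],[0,0,-0.0075,0,0,0,0],[0,0,-0.0075,0,0,0,0],[0,0,-0.0075,0,0,0,0]]]'|grep -E "pos|wrist|time"
```

```text
time: 12.63
eef_pos: [621.9, 9.4, 48.8]
wrist_force: [-3.2, -1.6, 9.8]
```

The plate has bottomed out, with about 8.5 mm of travel and 10 N. Lifting away and checking.

```bash
python3 -m pendant '[[[0,0,0.01,0,0,0,0],[0,0,0.03,0,0,0,0],[0,0,0.06,0,0,0,0],[0,0,0.1,0,0,0,0],[0,0,0.14,0,0,0,0],[-0.03,0.02,0.16,0,0,0,0],[-0.06,0.05,0.16,0,0,0,0],[-0.09,0.075,0.16,0,0,0,0],[-0.12,0.1,0.16,0,0,0,0],[-0.15,0.125,0.16,0,0,0,0]]]'|grep -E "pos|wrist"
python3 -m pendant '[[[-0.03,0.025,0,0,0,0,0],[-0.06,0.05,0,0,0,0,0],[-0.08,0.08,0,0,0,0,0],[-0.08,0.12,0,0,0,0,0],[-0.08,0.16,0,0,0,0,0],[-0.08,0.16,0,0,0,0,0],[-0.08,0.16,0,0,0,0,0],[-0.08,0.16,0,0,0,0,0]]]'|grep -E "pos|wrist"
python3 - <<'E'
from bench import *
import cv2
cv2.imwrite("pics/end.png",cv2.resize(get_image("top")["color"][100:280,220:500,::-1],None,fx=2.8,fy=2.8))
E
```

```text
eef_pos: [470.3, 136.4, 207.9]
wrist_force: [1.5, 1.2, -0.7]
eef_pos: [391.3, 294.9, 207.5]
wrist_force: [-0.6, 0.0, -0.0]
```

View pics/end.png

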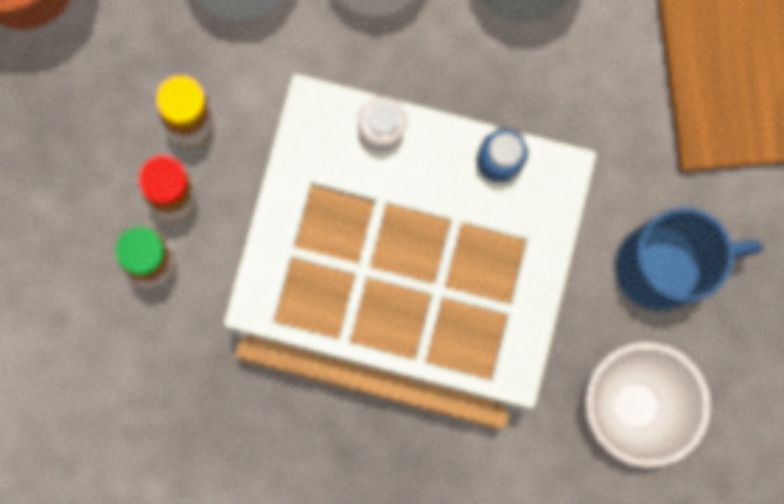

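The drawer stands ajar (strip from about (240,350) to (505,420)), everything else is in place, and the arm is clear. Handing in.

```bash
python3 -c "
from bench import *
print(close_job())"
```

```text
the job is handed in; nothing more can be done
None
```

Plate 4 was the hidden catch: I pushed it all the way in, the drawer popped ajar and stayed ajar, the pots, jars, mug and bowl look undisturbed, and the job is handed in; no verdict was returned.

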